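# Prop the micrometer guard door open on its stay

## Robot

A 6-joint arm with a two-finger parallel gripper is mounted at the origin on the work surface. World frame = base frame: x ahead of the robot, y to its left, z up, the work surface at z = 0. Lengths are in m, angles in rad, forces in N, time in s.
With the tool pointing down it reaches from about 0.35 to 0.775 m from the base axis. Payload 5.5 kg.
Tool frame: the origin (TCP) lies at the very end of the fingers, on their centre line; the grasp point (between the pads) lies 19 mm behind it; z points along the fingers, y is the line along which they close (so a half turn about z gives the same grasp; the last joint's range is limited). The gripper opens to 85 mm and grips with 20 to 120 N. Pads are 22 mm wide; open, the fingers measure 114 mm over their backs; the gripper's body (76 mm by 85 mm) begins 54 mm behind the grasp point. The pads swing forward as they close: fully open they stand 13 mm farther back than shut.
Start: joints at [-1.37, 0.313, 0.046, 1.304, 0, 1.431], TCP at [0.192, -0.542, 0.231] pointing down, gripper open.
Joint ranges: [-2.76, 2.76], [-0.86, 1.69], [-1.03, 1.26], [-2.2, 2.34], [-1.47, 1.5], [-3.14, 3.14]. Speed limits (rad/s): [2.57, 2.57, 3.14, 3.14, 3.14, 3.14].

## Interface

Orientations are given as a unit quaternion [w, x, y, z].
In Python, from bench import r gives the robot as it stands. The module is installed in compiled form; this text tells all that it offers.
- The arm moves only by the tool step_arm, never from a script. Its argument "plan" is text: rows parted by semicolons, each of 7 numbers parted by spaces: the shift along the tool's x, y, z in m, then the turn, a rotation vector about the tool's x, y, z in degrees, then the opening, from 0 (shut) to 1 (fully open). A call has 1 to 5 rows; each row shifts and turns the commanded pose from where the row before left it, along the tool's axes as they then stand; what a row does not reach is not made up. A row lasts 1/12 s, in which the tool goes at most 41.7 mm and 7.16 degrees, less where a joint would pass 70% of its speed; a pose out of reach is approached as far as the arm can. A call is refused whole if a number of a shift passes 0.0417 or a number of a turn 7.16, either way. A call with a gripper value outside its range is refused whole. The fingers move at their own pace and stop on an object; "squeeze" is the grip in N (left out, the last holds). Time passes only in rows, so rows that do not move let the fingers close. It gives the time, the measured TCP pose, the force, the opening and the grip force at its end, in the units of the state.
- r.get_obs(): the state, without advancing time (a new reading comes with each control period).
- r.snapshot(name): name is "side" or "top"; returns the picture (400x640x3 uint8, red, green, blue); there is no depth.
- r.calibration(name): a dict with "intrinsics" (3x3 intrinsics, pixels), "dist" ([k1, k2, p1, p2, k3] as OpenCV has them; the pictures are not rectified), "world_to_cam" (4x4, takes a point from world to camera coordinates). Camera axes: x right, y down, z forward; pixel columns grow to the right and rows downward; lengths in m; the calibration is good to about 2 mm. A picture is of the moment at which its call begins. calibration takes no time and is no camera call.
- r.sign_off(): hands the job in; it is judged then, once.
The state is a dict: "t": time; "joints": joint angles; "joint_velocities": joint speeds; "effort": joint torques, N m; "eef_pos": TCP position; "ee_rot": TCP orientation; "force": force on the tool from outside, world axes, zero at the start; "ft_torque": the same for the moment, N m; "gripper_width": finger opening in m; "grip_force": force on a finger pad.
Only numpy, scipy, OpenCV 4.12 (cv2) and the standard library are available. Lean on these libraries where they do the work, as an engineer would, in place of code of your own. Each camera call takes 0.05 s, during which the arm holds its last target. There are 200 camera calls.

## Task

Prop open the spring-closed door of the micrometer's clear guard: lift the stay arm by its knob, draw the door open with it, and drop the third hole from the pivot (the one with red paint round it) over the brass peg on the roof, so that the arm lies fully down and holds the door when you let go. The peg stands anywhere along its slot, so feel for it gently and never force the arm down on it or against it; leave the other gauges and tools undisturbed.

Things in the scene. Friction and masses are not known exactly. Their poses are not given: they have to be found in the camera images.
- guard: clear box guard over a blue bench micrometer, grey metal frame 220 (x) x 280 (y) x 150 mm (z), fixed to the bench; origin under its centre, x points away from its door side, z up
- door (a joint): opening angle in rad of the guard's clear door on the -x side: 0 shut, grows as it swings out towards the guard's -x. A closer spring with some damping pulls it shut (about 4 N at the arm's pivot when open at 0.6 rad)
- door_hinge (a point): point on the door's upright hinge axis, 150 mm above the bench, 115 mm in -x and 130 mm in -y from the guard's centre. The shut door runs from here along the guard's +y for 260 mm
- stay: steel stay arm, flat bar 22 mm wide, 6 mm thick, on the door's top rail. Origin: its pivot (mid thickness, 163 mm above the bench), 210 mm from the hinge axis along the door. x runs along the arm to its knob, z up. It swivels freely and its knob end lifts; a stop keeps it from sinking below level. Four 12 mm square holes, 68, 108, 148 and 188 mm from the pivot
- hole3 (a point): centre (mid thickness) of the third hole from the pivot, 148 mm along the arm; the one with red paint round it. The arm's pivot is sprung: if the arm is pressed on something before it is level, the pivot yields upward by up to 4 mm (3 N to start, 9 N at the end), then is hard
- knob (a point): middle of the upright black round knob on the arm's free end, 18 mm diameter, 38 mm high from the bar's top face; the point is 230 mm along the arm from the pivot, 27 mm above the bar's mid thickness
- pegplate: dark slotted plate 58 (x) x 30 (y) x 6 mm fixed on the guard's roof, its centre 79.5 mm in -x and 45 mm in +y from the guard's centre; origin under its centre, x along the slot and parallel to the guard's x, z up. The level arm clears the plate by 4 mm
- slot (a point): centre of the slot, at the height of the peg's top: 174 mm above the bench, 14 mm above the underside of the level arm. The upright brass peg, 9 mm diameter with a flat top, its edge bevelled 1 mm, is clamped in the slot on its centre line, up to 16 mm either way of this point along the slot; its place is not reported and must be felt or seen. It does not give
- nut_gauge: brass nut gauge, ring 38 mm across, 14 mm high, standing on the guard's roof; origin under its centre. Leave it alone
- flat_block: aluminium flatness block 110 x 70 x 30 mm; origin under its centre. Leave it alone
- ring_gauge: steel ring gauge 60 mm across, 20 mm high; origin under its centre. Leave it alone
- gauge_case: closed wooden gauge case 90 x 130 x 35 mm; origin under its centre. Leave it alone
- plug_gauge: upright steel plug gauge 32 mm across, 75 mm high; origin under its centre. Leave it alone
- screwdriver: screwdriver with red handle, 170 mm long, lying along its x axis; origin at mid length. Leave it alone
- oil_jar: closed jar 50 mm across, 80 mm high; origin under its centre. Leave it alone

How it is judged:
By the outcome, as a careful person would: the job done as asked, in the order asked, and still so for the second after the job is handed in, with the robot touching nothing.
It also fails if it takes over 64 s, if anything falls off the work surface, if the arm or the gripper's body presses on something with over 40 N, if the wrist force passes 120 N, or if a joint passes its speed limit or range.

## Working session

There is one attempt and no reset: what is moved stays moved. The work goes in short steps, Python scripts to look and compute and a tool call to move; the robot and the scene stay as the last step left them, time stands still between calls to the robot, and variables do not carry over. Pictures are saved under pics/ and viewed, at most 10 in all, crops included, and the job is handed in when it is done.

Besides the shell and the picture viewer there is one more tool, called as name(argument=value, ...) on one line, values as JSON. step_arm: Moves the arm, as the interface text tells. Its arguments: {"type":"object","properties":{"plan":{"type":"string"},"squeeze":{"type":"number"}},"required":["plan"]}

```bash
mkdir -p pics; cat > h.py <<'E'
import numpy as np, cv2
from bench import r
def snap(n,f):
    im=r.snapshot(n); cv2.imwrite('pics/'+f,im[:,:,::-1]); return im
def ray(n,uv):
    c=r.calibration(n);T=np.array(c['world_to_cam']);K=np.array(c['intrinsics']);d=np.array(c['dist'])
    p=cv2.undistortPoints(np.array([[uv]],float),K,d)[0,0]
    return -T[:3,:3].T@T[:3,3], T[:3,:3].T@np.array([p[0],p[1],1])
def onz(n,uv,z):
    o,v=ray(n,uv); return o+v*(z-o[2])/v[2]
def proj(n,P):
    c=r.calibration(n);T=np.array(c['world_to_cam'])
    return cv2.projectPoints(np.array(P,float).reshape(-1,3),cv2.Rodrigues(T[:3,:3])[0],T[:3,3],np.array(c['intrinsics']),np.array(c['dist']))[0][:,0]
def tri(a,b):
    (o1,v1),(o2,v2)=ray('top',a),ray('side',b)
    s=np.linalg.lstsq(np.c_[v1,-v2],o2-o1,rcond=None)[0]
    p,q=o1+v1*s[0],o2+v2*s[1]; return (p+q)/2,np.linalg.norm(p-q)
E
python3 - <<'E'
from h import *
a=snap('top','t0.png');b=snap('side','s0.png')
o=r.get_obs();print(o['t'],o['eef_pos'],o['ee_rot'],o['force'],o['gripper_width'])
for n in('top','side'):
    c=r.calibration(n);T=np.array(c['world_to_cam']);print(n,-T[:3,:3].T@T[:3,3],T[2,:3],np.array(c['intrinsics'])[0])
E
```

```text
0.1 [ 0.19208273 -0.54147665  0.23049161] [-8.31026618e-04  9.85514332e-01  1.69590123e-01 -3.94607538e-05] [0.71990819 0.38154287 0.63079055] 0.08529723847406125
top [ 0.24715519 -0.03366377  1.23756922] [ 0.21410346  0.02895282 -0.97638181] [412.25154005   0.         321.72048547]
side [0.32596236 1.18862551 1.18340292] [ 0.08944158 -0.74037658 -0.66621523] [501.57897474   0.         303.74857896]
```

View pics/t0.png

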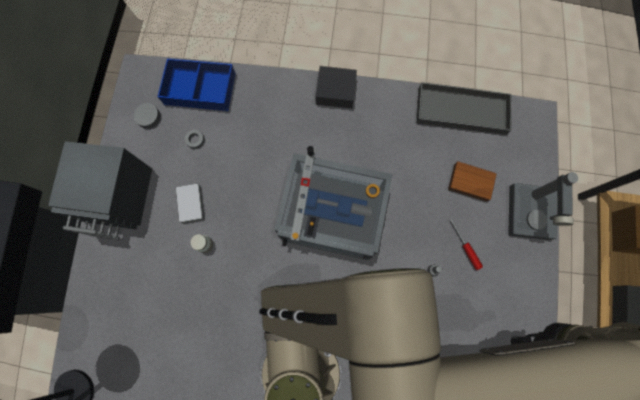

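View pics/s0.png

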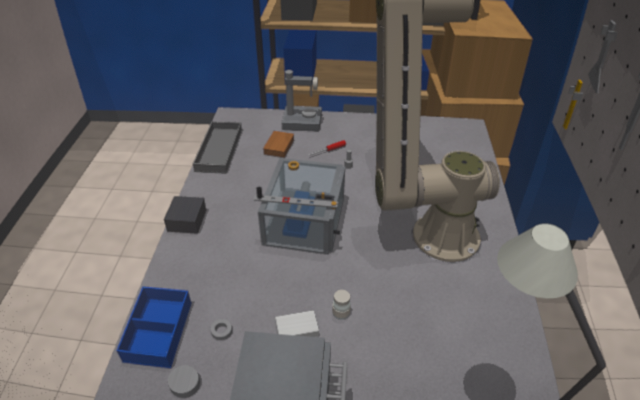

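The top view shows the guard around (335,207), the arm from (296,235) to the knob at (310,151), and the red hole at about (305,182). In the side view the knob is at (259,192) and the red paint at (286,200). I'll enlarge both.

```bash
python3 - <<'E'
from h import *
a=cv2.imread('pics/t0.png')[140:265,265:400];b=cv2.imread('pics/s0.png')[150:260,240:360]
A=cv2.resize(a,None,fx=4.4,fy=4.4,interpolation=3)[:, :];B=cv2.resize(b,None,fx=5,fy=5,interpolation=3)
cv2.imwrite('pics/tc.png',A);cv2.imwrite('pics/sc.png',B)
print(tri((310,151),(259,192)),tri((305,182),(286,200)))
for p in [(310,151),(305,182),(296,235)]: print(onz('top',p,.166))
for n in('top','side'):
    print(n,proj(n,[[.4,0,0],[.5,0,0],[.4,.1,0]]).round())
im=cv2.imread('pics/t0.png').astype(int)
for n in ('t0','s0'):
    im=cv2.imread(f'pics/{n}.png').astype(int);m=((im[...,2]>110)&(im[...,1]<90)&(im[...,0]<90)).astype(np.uint8)
    k,l,s,c=cv2.connectedComponentsWithStats(m)
    print(n,[(s[i,4],c[i].round(1)) for i in range(1,k) if s[i,4]>3])
E
```

```text
(array([0.60229142, 0.04440327, 0.18567198]), np.float64(0.0013040678468600553)) (array([0.52011341, 0.04837538, 0.16289162]), np.float64(0.0033783608817915824))
[0.60963336 0.0458469  0.166     ]
[0.52105977 0.04807771 0.166     ]
[0.37631561 0.05303386 0.166     ]
top [[318. 236.]
 [322. 204.]
 [285. 232.]]
side [[325. 229.]
 [295. 227.]
 [323. 251.]]
t0 [(np.int32(861), array([472.5, 178.7])), (np.int32(50), array([304.8, 181.7])), (np.int32(13), array([487.8, 195.3])), (np.int32(5), array([482.4, 194.6])), (np.int32(4), array([311. , 223.2])), (np.int32(154), array([473.2, 256. ]))]
s0 [(np.int32(4), array([487. ,  13.8])), (np.int32(8), array([456.5,  22. ])), (np.int32(4), array([480.5,  36. ])), (np.int32(7), array([487.,  98.])), (np.int32(5), array([516., 104.])), (np.int32(142), array([278.3, 140.6])), (np.int32(80), array([336.2, 144. ])), (np.int32(28), array([285.7, 199. ]))]
```

View pics/tc.png

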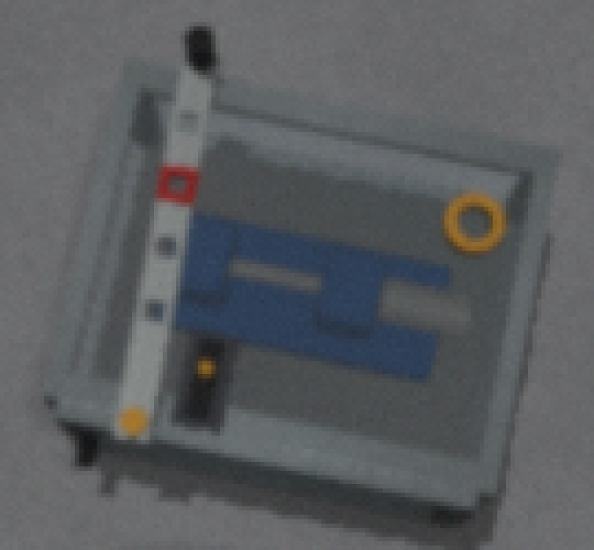

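View pics/sc.png

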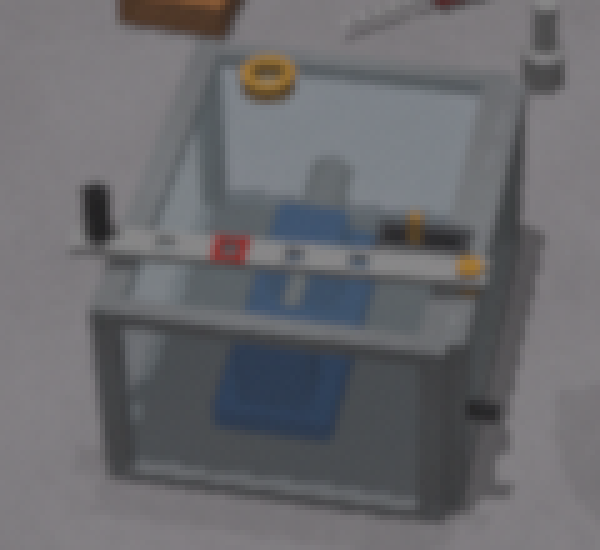

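The top crop shows the pivot screw at (133,420), the peg at (206,368) on the dark plate, the red hole at (178,184) and the knob at (200,48). The roof corners are at (128,62), (556,155) and (50,398). In the side crop the peg top is at (415,213) and the red hole at (231,249). Next I'll refine these and fit the guard frame.

```bash
cat >> h.py <<'E'
def cents(im,x0,x1,y0,y1):
    "subpixel weighted centroids of brass and red blobs in a window (RGB image)"
    f=im.astype(float);R,G,B=f[...,0],f[...,1],f[...,2];out={}
    for n,w in(('brass',np.minimum(R-B-25,G-B-5)),('red',np.where(G-B<25,R-G-35,0))):
        w=np.clip(w,0,None);m=np.zeros(w.shape,np.uint8);m[y0:y1,x0:x1]=(w[y0:y1,x0:x1]>8)
        k,l,s,c=cv2.connectedComponentsWithStats(m)
        for i in range(1,k):
            if s[i,4]>2:
                yy,xx=np.nonzero(l==i);ww=w[yy,xx];out.setdefault(n,[]).append((int(s[i,4]),round((xx*ww).sum()/ww.sum(),2),round((yy*ww).sum()/ww.sum(),2),s[i,:4].tolist()))
    return out
E
python3 - <<'E'
from h import *
a=cv2.imread('pics/t0.png')[:,:,::-1];b=cv2.imread('pics/s0.png')[:,:,::-1]
for k in cents(a,265,400,140,265).items():print(k)
for k in cents(b,240,360,150,260).items():print(k)
C=lambda x,y:((x+.5)/4.4-.5+265,(y+.5)/4.4-.5+140)
for p in [(128,62),(556,155),(50,398),(478,500)]: print(onz('top',C(*p),.15).round(4))
print('plate',onz('top',C(202,385),.156))
E
```

```text
('brass', [(123, np.float64(372.36), np.float64(190.27), [366, 184, 14, 14]), (14, np.float64(311.4), np.float64(223.26), [310, 222, 4, 4]), (36, np.float64(294.91), np.float64(235.28), [292, 232, 7, 7])])
('red', [(53, np.float64(304.97), np.float64(181.46), [301, 178, 9, 8])])
('brass', [(96, np.float64(276.06), np.float64(151.62), [265, 150, 21, 6]), (77, np.float64(293.09), np.float64(164.58), [288, 161, 11, 9]), (12, np.float64(322.51), np.float64(194.37), [322, 192, 2, 6]), (20, np.float64(333.43), np.float64(202.65), [331, 201, 6, 4])])
('red', [(29, np.float64(285.49), np.float64(199.38), [282, 197, 8, 6])])
[0.6019 0.0909 0.15  ]
[ 0.5736 -0.1822  0.15  ]
[0.3849 0.1091 0.15  ]
[ 0.3545 -0.1539  0.15  ]
plate [0.40298254 0.01842573 0.156     ]
```

```bash
python3 - <<'E'
from h import *
pv=onz('top',(294.91,235.28),.168);rd=onz('top',(304.97,181.46),.166);pg=onz('top',(311.4,223.26),.172)
print(pv,rd,pg,np.linalg.norm((rd-pv)[:2]))
print('tri',tri((294.91,235.28),(333.43,202.65)),tri((304.97,181.46),(285.49,199.38)),tri((311.4,223.26),(322.51,194)))
for yaw in np.radians([-4.,-5,-6,-7]):
    x=np.array([np.cos(yaw),np.sin(yaw)]);y=np.array([-x[1],x[0]])
    d=(pg-pv)[:2];print(np.degrees(yaw),'peg-pivot in guard (want x 35.5+s, y -35):',d@x,d@y)
u=(rd-pv)[:2];u/=np.linalg.norm(u);print('arm yaw',np.degrees(np.arctan2(u[1],u[0])),'knob',pv[:2]+.23*u)
# plate extents dark mask
im=cv2.imread('pics/t0.png').max(2);print(im[214:242,302:322])
E
```

```text
[0.37500153 0.05560074 0.168     ] [0.52253763 0.04835163 0.166     ] [0.41103973 0.01665601 0.172     ] 0.14771408568405814
tri (array([0.37357593, 0.05556478, 0.16921708]), np.float64(0.0025469265350504386)) (array([0.52128811, 0.04845337, 0.16530617]), np.float64(0.0027698188862561295)) (array([0.4100301 , 0.01692793, 0.16802982]), np.float64(0.003208564976574823))
-4.0 peg-pivot in guard (want x 35.5+s, y -35): 0.03866706546435594 -0.03633595836623861
-5.0 peg-pivot in guard (want x 35.5+s, y -35): 0.039295326196693396 -0.035655590881561276
-6.000000000000001 peg-pivot in guard (want x 35.5+s, y -35): 0.03991161719200896 -0.03496436235849795
-7.0 peg-pivot in guard (want x 35.5+s, y -35): 0.04051575072209532 -0.03426248335195285
arm yaw -2.812934551018133 knob [0.6047244  0.04431343]
[[128 104  85  73  81  77  75  78  79  79  81  83  84  87  87  87  88  87
   86  87]
 [128 106  84  77  77  69  65  63  62  61  69  72  76  76  82  86  86  83
   85  88]
 [128 105  84  79  77  72  64  58  56  56  55  59  60  63  68  76  76  79
   80  86]
 [123 101  82  76  79  71  62  56  49  42  42 
[... 1379 characters left out ...]
 104 100
   97  93]
 [106  92  72  58  52  47  39  39  38  37  47  52  59  65  94 104 109 110
  111 105]
 [107  95  75  61  60  56  51  49  45  46  54  54  60  72  97 112 110 113
  112 112]
 [110 102  87  84  81  65  63  60  60  58  59  55  66  78 101 109 112 112
  112 110]
 [107 107 105 106  99  88  82  79  81  84  79  65  70  93 107 112 111 111
  112 112]
 [105 105 106 109 105 104 106 101 104 106  98  86  84 100 110 113 111 111
  111 111]
 [ 98 102 103 105 106 109 107 111 109 111 106 105 103 112 113 116 112 112
  115 112]
 [ 78  83  88  96  94 102 108 109 107 107 111 108 109 113 111 114 113 114
  113 114]
 [ 57  61  64  70  80  85  89  92  98 101 105 105 108 109 111 112 115 115
  112 115]]
```

```bash
cat >> h.py <<'E'
from scipy.spatial.transform import Rotation as Ro, Slerp
def now():
    o=r.get_obs();q=np.array(o['ee_rot']);return np.array(o['eef_pos']),Ro.from_quat(q[[1,2,3,0]])
def rows(p,R,wps,g):
    "wps: (pos,Rot,n); prints rounded rows from p,R, following the rounded poses"
    L=[]
    for P,Q,n in wps:
        p0=p.copy();S=Slerp([0,1],Ro.concatenate([R,Q]))
        for i in range(1,n+1):
            d=R.inv().apply(p0+(P-p0)*i/n-p).round(4);w=np.degrees((R.inv()*S(i/n)).as_rotvec()).round(1)
            L.append(' '.join('%g'%(v+0.) for v in [*d,*w,g]));p=p+R.apply(d);R=R*Ro.from_rotvec(np.radians(w))
    for i in range(0,len(L),5):print('; '.join(L[i:i+5]))
    print('end',p.round(4));return p,R
YG=np.radians(-5.5);XG=np.array([np.cos(YG),np.sin(YG),0]);YGv=np.array([-XG[1],XG[0],0])
PV0=np.array([.375,.0556,.163]);HG=PV0-.21*YGv;PEG=np.array([.411,.0167,.163])
def piv(th):return HG+.21*(np.cos(th)*YGv-np.sin(th)*XG)
def armR(yaw,ph):return Ro.from_euler('ZY',[yaw,-ph])   # x up by ph
TOOL=Ro.from_matrix(np.array([[-1,0,0],[0,1,0],[0,0,-1.]]))
def tcp(pv,yaw,ph,h=.010,l=.230):
    A=armR(yaw,ph);return pv+A.apply([l,0,h]),A*TOOL
E
python3 - <<'E'
from h import *
p,R=now();P,Q=tcp(PV0,np.radians(-2.8),0)
up=P+[0,0,.08]
print(P,up)
mid=p+[0,0,.02]
rows(p,R,[(up,Q,23)],1)
from scipy.optimize import brentq
th=brentq(lambda t:np.linalg.norm((PEG-piv(t))[:2])-.148,0.2,1);d=PEG-piv(th)
print(th,piv(th),np.degrees(np.arctan2(d[1],d[0])),tcp(piv(th),np.arctan2(d[1],d[0]),0)[0])
nut=onz('top',(372.36,190.27),.157);print('nut',nut)
E
```

```text
[0.60472541 0.04436455 0.173     ] [0.60472541 0.04436455 0.253     ]
0.0254 -0.018 -0.0009 0 0 -6.9 1; 0.0274 -0.0148 -0.001 0 0 -6.8 1; 0.029 -0.0115 -0.0009 0 0 -6.9 1; 0.0301 -0.0079 -0.001 0 0 -6.8 1; 0.0309 -0.0043 -0.0009 0 0 -6.9 1
0.0311 -0.0006 -0.001 0 0 -6.8 1; 0.031 0.0032 -0.0009 0 0 -6.9 1; 0.0304 0.0068 -0.0009 0 0 -6.8 1; 0.0294 0.0104 -0.001 0 0 -6.9 1; 0.0279 0.0139 -0.0009 0 0 -6.9 1
0.0261 0.0171 -0.001 0 -0.1 -6.8 1; 0.0238 0.02 -0.001 0 0 -6.9 1; 0.0212 0.0228 -0.001 0 0 -6.8 1; 0.0185 0.0252 -0.0009 0 0 -6.9 1; 0.0152 0.0271 -0.001 0 0 -6.8 1
0.0119 0.0288 -0.001 0 0 -6.9 1; 0.0084 0.03 -0.001 0 0 -6.8 1; 0.0048 0.0308 -0.001 0 0 -6.9 1; 0.001 0.0311 -0.001 0 0 -6.9 1; -0.0027 0.0311 -0.001 0 0 -6.8 1
-0.0063 0.0305 -0.001 0 0 -6.9 1; -0.01 0.0295 -0.0009 0 0 -6.8 1; -0.0134 0.0281 -0.001 0 0 -6.9 1
end [0.6047 0.0444 0.253 ]
0.542104052491757 [0.26426572 0.0360145  0.163     ] -7.4986800608632 [0.49229873 0.00599873 0.173     ]
nut [ 0.52224908 -0.13469785  0.157     ]
```

step_arm(plan="0.0254 -0.018 -0.0009 0 0 -6.9 1; 0.0274 -0.0148 -0.001 0 0 -6.8 1; 0.029 -0.0115 -0.0009 0 0 -6.9 1; 0.0301 -0.0079 -0.001 0 0 -6.8 1; 0.0309 -0.0043 -0.0009 0 0 -6.9 1", squeeze=40)

```text
t: 0.52
eef_pos: [0.2823, -0.4131, 0.2356]
ee_rot: [-0.0, 0.89, 0.455, 0.0]
force: [0.4, 0.0, 0.5]
gripper_width: 0.0855
grip_force: 0.0
```

step_arm(plan="0.0311 -0.0006 -0.001 0 0 -6.8 1; 0.031 0.0032 -0.0009 0 0 -6.9 1; 0.0304 0.0068 -0.0009 0 0 -6.8 1; 0.0294 0.0104 -0.001 0 0 -6.9 1; 0.0279 0.0139 -0.0009 0 0 -6.9 1")

```text
t: 0.93
eef_pos: [0.372, -0.2857, 0.2405]
ee_rot: [-0.0, 0.717, 0.698, 0.0]
force: [0.9, -0.3, -0.3]
gripper_width: 0.0857
grip_force: 0.0
```

step_arm(plan="0.0261 0.0171 -0.001 0 -0.1 -6.8 1; 0.0238 0.02 -0.001 0 0 -6.9 1; 0.0212 0.0228 -0.001 0 0 -6.8 1; 0.0185 0.0252 -0.0009 0 0 -6.9 1; 0.0152 0.0271 -0.001 0 0 -6.8 1")

```text
t: 1.35
eef_pos: [0.4617, -0.1583, 0.2452]
ee_rot: [0.0, 0.48, 0.877, -0.001]
force: [0.0, -0.6, 0.5]
gripper_width: 0.0854
grip_force: 0.0
```

step_arm(plan="0.0119 0.0288 -0.001 0 0 -6.9 1; 0.0084 0.03 -0.001 0 0 -6.8 1; 0.0048 0.0308 -0.001 0 0 -6.9 1; 0.001 0.0311 -0.001 0 0 -6.9 1; -0.0027 0.0311 -0.001 0 0 -6.8 1")

```text
t: 1.77
eef_pos: [0.5515, -0.031, 0.2498]
ee_rot: [-0.0, 0.2, 0.98, -0.001]
force: [0.6, -0.8, 0.2]
gripper_width: 0.0852
grip_force: 0.0
```

step_arm(plan="-0.0063 0.0305 -0.001 0 0 -6.9 1; -0.01 0.0295 -0.0009 0 0 -6.8 1; -0.0134 0.0281 -0.001 0 0 -6.9 1; 0 0 0 0 0 0 1; 0 0 0 0 0 0 1")

```text
t: 2.18
eef_pos: [0.605, 0.0452, 0.2518]
ee_rot: [-0.001, 0.023, 1.0, -0.001]
force: [0.3, -0.1, -0.6]
gripper_width: 0.0852
grip_force: 0.0
```

step_arm(plan="0 0 0.025 0 0 0 1; 0 0 0.025 0 0 0 1; 0 0 0.02 0 0 0 1; 0 0 0.009 0 0 0 1; 0 0 0 0 0 0 1")

```text
t: 2.6
eef_pos: [0.6025, 0.0428, 0.1714]
ee_rot: [-0.003, 0.025, 1.0, -0.001]
force: [-0.5, 0.7, 0.0]
gripper_width: 0.0856
grip_force: 0.0
```

```bash
python3 - <<'E'
from h import *
a=snap('top','t1.png');b=snap('side','s1.png');print(now()[0])
A=cv2.resize(a[140:240,260:360],None,fx=4,fy=4,interpolation=3);B=cv2.resize(b[140:240,220:320],None,fx=4,fy=4,interpolation=3)
cv2.imwrite('pics/c1.png',np.hstack([A,B])[:,:,::-1])
E
```

```text
[0.60464547 0.04299222 0.17458591]
```

View pics/c1.png

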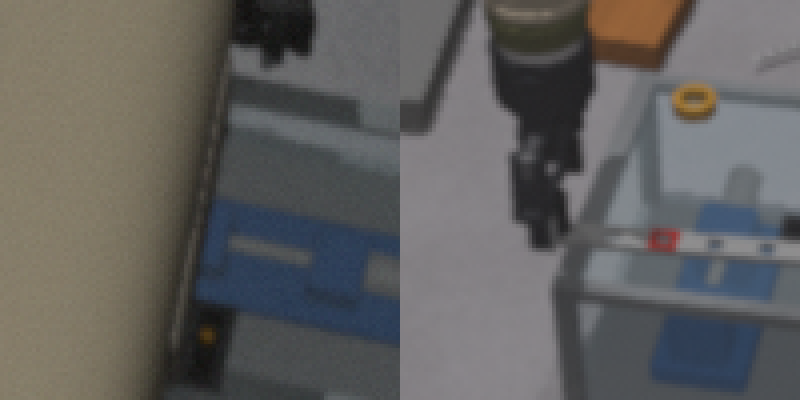

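The top view of the knob is blocked by the arm. In the side view the fingers straddle the knob at about (540,235), and the red hole is at (664,240). I'll close now.

step_arm(plan="0 0 0 0 0 0 0; 0 0 0 0 0 0 0; 0 0 0 0 0 0 0; 0 0 0 0 0 0 0; 0 0 0 0 0 0 0", squeeze=40)

```text
t: 3.12
eef_pos: [0.6051, 0.0438, 0.1745]
ee_rot: [0.0, 0.024, 1.0, -0.001]
force: [0.4, -0.5, -0.2]
gripper_width: 0.0254
grip_force: 0.0
```

step_arm(plan="0 0 0 0 0 0 0; 0 0 0 0 0 0 0; 0 0 0 0 0 0 0; 0 0 0 0 0 0 0; 0 0 0 0 0 0 0")

```text
t: 3.53
eef_pos: [0.605, 0.0438, 0.174]
ee_rot: [0.0, 0.024, 1.0, -0.001]
force: [0.9, 0.1, 1.4]
gripper_width: 0.0167
grip_force: 39.0
```

```bash
python3 - <<'E'
from h import *
o=r.get_obs();print(o['force'],o['gripper_width'],o['grip_force'],now()[0])
E
```

```text
[0.8658078  0.05271743 1.43040009] 0.01671824557486624 38.978673219680786 [0.60499413 0.04375816 0.17400239]
```

```bash
cat > traj.py <<'E'
from h import *
H=.011;D=np.radians
def tr(p,R,segs,g=0):
    "segs: (th,yaw_deg,ph_deg,n) from state s0, interpolated in arm coordinates"
    w=[];s=np.array(segs[0][:3],float)
    for q in segs[1:]:
        e=np.array(q[:3],float)
        for i in range(1,q[3]+1):
            c=s+(e-s)*i/q[3];w.append((*tcp(piv(c[0]),D(c[1]),D(c[2]),H),1))
        s=e
    return rows(p,R,w,g)
E
python3 - <<'E'
from traj import *
P,Q=tcp(PV0,D(-2.9),0,H);p,R=now();print(P-p,np.degrees((R.inv()*Q).as_rotvec()))
p,R=tr(P,Q,[(0,-2.9,0),(0,-2.9,14,10)])
tr(p,R,[(0,-2.9,14),(.542,-7.5,14,25)])
E
```

```text
[-2.88678054e-04  2.05465412e-04 -2.39083590e-06] [-0.10123195  0.02781983  0.12616474]
0.0003 0 -0.0056 0 -1.4 0 0; 0.0004 0 -0.0056 0 -1.4 0 0; 0.0003 0 -0.0056 0 -1.4 0 0; 0.0003 0 -0.0057 0 -1.4 0 0; 0.0004 0 -0.0056 0 -1.4 0 0
0.0003 0 -0.0056 0 -1.4 0 0; 0.0004 0 -0.0056 0 -1.4 0 0; 0.0003 0 -0.0056 0 -1.4 0 0; 0.0003 0 -0.0056 0 -1.4 0 0; 0.0004 0 -0.0057 0 -1.4 0 0
end [0.5952 0.0444 0.2293]
0.0044 -0.0006 -0.0011 0 0 0.2 0; 0.0044 -0.0006 -0.0011 0.1 0 0.2 0; 0.0044 -0.0008 -0.0011 0 0 0.1 0; 0.0044 -0.0009 -0.0011 0.1 0 0.2 0; 0.0044 -0.001 -0.0011 0 0 0.2 0
0.0044 -0.0011 -0.0011 0.1 0 0.2 0; 0.0044 -0.0012 -0.0011 0 0 0.1 0; 0.0044 -0.0014 -0.001 0.1 0 0.2 0; 0.0044 -0.0014 -0.0011 0 0 0.2 0; 0.0043 -0.0016 -0.0011 0 0 0.2 0
0.0043 -0.0017 -0.0011 0.1 0 0.2 0; 0.0043 -0.0018 -0.0011 0 0 0.1 0; 0.0043 -0.0019 -0.001 0.1 0 0.2 0; 0.0042 -0.002 -0.0011 0 0 0.2 0; 0.0042 -0.0021 -0.001 0.1 0 0.2 0
0.0042 -0.0022 -0.0011 0 0 0.2 0; 0.0041 -0.0023 -0.001 0.1 0 0.1 0; 0.0041 -0.0025 -0.001 0 0 0.2 0; 0.0041 -0.0025 -0.001 0 0 0.2 0; 0.004 -0.0026 -0.001 0.1 0 0.2 0
0.0039 -0.0028 -0.001 0 0 0.1 0; 0.0039 -0.0028 -0.001 0.1 0 0.2 0; 0.0039 -0.003 -0.0009 0 0 0.2 0; 0.0038 -0.003 -0.001 0.1 0 0.2 0; 0.0037 -0.0031 -0.0009 0 0 0.2 0
end [0.4829 0.0073 0.2293]
```

step_arm(plan="0.0003 0 -0.0056 0 -1.4 0 0; 0.0004 0 -0.0056 0 -1.4 0 0; 0.0003 0 -0.0056 0 -1.4 0 0; 0.0003 0 -0.0057 0 -1.4 0 0; 0.0004 0 -0.0056 0 -1.4 0 0")

```text
t: 3.95
eef_pos: [0.6016, 0.044, 0.203]
ee_rot: [0.063, 0.024, 0.998, -0.002]
force: [1.3, 0.3, -0.2]
gripper_width: 0.0167
grip_force: 39.1
```

step_arm(plan="0.0003 0 -0.0056 0 -1.4 0 0; 0.0004 0 -0.0056 0 -1.4 0 0; 0.0003 0 -0.0056 0 -1.4 0 0; 0.0003 0 -0.0056 0 -1.4 0 0; 0.0004 0 -0.0057 0 -1.4 0 0")

```text
t: 4.37
eef_pos: [0.5952, 0.0443, 0.23]
ee_rot: [0.123, 0.024, 0.992, -0.004]
force: [1.5, 0.1, -0.1]
gripper_width: 0.0167
grip_force: 39.1
```

```bash
python3 - <<'E'
from h import *
b=snap('side','s2.png');print(now()[0],cents(b,240,360,150,260),r.get_obs()['force'],r.get_obs()['ft_torque'])
A,Bv=armR(np.radians(-2.9),np.radians(14)),PV0
print('expected red',proj('side',Bv+A.apply([.148,0,.003])),'flat',proj('side',PV0+armR(np.radians(-2.9),0).apply([.148,0,.003])))
E
```

```text
[0.59478659 0.04450628 0.2312018 ] {'brass': [(19, np.float64(282.71), np.float64(151.84), [280, 150, 6, 6]), (79, np.float64(293.08), np.float64(164.57), [288, 161, 11, 9]), (8, np.float64(322.54), np.float64(194.51), [322, 193, 2, 4]), (20, np.float64(333.96), np.float64(202.72), [332, 201, 5, 5])], 'red': [(3, np.float64(284.0), np.float64(190.92), [284, 190, 1, 3]), (7, np.float64(288.41), np.float64(193.0), [287, 191, 3, 4])]} [-1.57035956  0.8054675   0.39862993] [-0.00644269  0.04825919  0.00847899]
expected red [[285.72956553 190.27600439]] flat [[284.57003209 198.98640293]]
```

The arm lifted as modelled: the red patch is at about (286,191), where I expected it. Now I'll draw the door open.

step_arm(plan="0.0044 -0.0006 -0.0011 0 0 0.2 0; 0.0044 -0.0006 -0.0011 0.1 0 0.2 0; 0.0044 -0.0008 -0.0011 0 0 0.1 0; 0.0044 -0.0009 -0.0011 0.1 0 0.2 0; 0.0044 -0.001 -0.0011 0 0 0.2 0")

```text
t: 4.83
eef_pos: [0.5724, 0.0415, 0.2292]
ee_rot: [0.122, 0.032, 0.992, -0.005]
force: [4.0, 0.3, 0.9]
gripper_width: 0.0165
grip_force: 39.1
```

step_arm(plan="0.0044 -0.0011 -0.0011 0.1 0 0.2 0; 0.0044 -0.0012 -0.0011 0 0 0.1 0; 0.0044 -0.0014 -0.001 0.1 0 0.2 0; 0.0044 -0.0014 -0.0011 0 0 0.2 0; 0.0043 -0.0016 -0.0011 0 0 0.2 0")

```text
t: 5.25
eef_pos: [0.5491, 0.0365, 0.2293]
ee_rot: [0.122, 0.04, 0.992, -0.005]
force: [4.6, -0.6, 1.3]
gripper_width: 0.0166
grip_force: 39.1
```

step_arm(plan="0.0043 -0.0017 -0.0011 0.1 0 0.2 0; 0.0043 -0.0018 -0.0011 0 0 0.1 0; 0.0043 -0.0019 -0.001 0.1 0 0.2 0; 0.0042 -0.002 -0.0011 0 0 0.2 0; 0.0042 -0.0021 -0.001 0.1 0 0.2 0")

```text
t: 5.67
eef_pos: [0.5265, 0.0288, 0.2294]
ee_rot: [0.122, 0.048, 0.991, -0.007]
force: [5.3, 0.2, 1.5]
gripper_width: 0.0164
grip_force: 39.1
```

step_arm(plan="0.0042 -0.0022 -0.0011 0 0 0.2 0; 0.0041 -0.0023 -0.001 0.1 0 0.1 0; 0.0041 -0.0025 -0.001 0 0 0.2 0; 0.0041 -0.0025 -0.001 0 0 0.2 0; 0.004 -0.0026 -0.001 0.1 0 0.2 0")

```text
t: 6.08
eef_pos: [0.5045, 0.0189, 0.2296]
ee_rot: [0.122, 0.056, 0.991, -0.008]
force: [5.6, 0.2, 1.6]
gripper_width: 0.0169
grip_force: 39.1
```

step_arm(plan="0.0039 -0.0028 -0.001 0 0 0.1 0; 0.0039 -0.0028 -0.001 0.1 0 0.2 0; 0.0039 -0.003 -0.0009 0 0 0.2 0; 0.0038 -0.003 -0.001 0.1 0 0.2 0; 0.0037 -0.0031 -0.0009 0 0 0.2 0")

```text
t: 6.5
eef_pos: [0.4835, 0.0066, 0.2299]
ee_rot: [0.123, 0.064, 0.99, -0.009]
force: [5.8, -0.6, 1.1]
gripper_width: 0.0169
grip_force: 39.1
```

```bash
python3 - <<'E'
from h import *
a=snap('top','t3.png');b=snap('side','s3.png');p,R=now();print(p,R.as_quat(),r.get_obs()['force'],r.get_obs()['ft_torque'])
print(cents(a,230,400,140,290));print(cents(b,240,390,150,270))
A=cv2.resize(a[160:280,260:360],None,fx=4,fy=4,interpolation=3);B=cv2.resize(b[150:270,260:360],None,fx=4,fy=4,interpolation=3)
cv2.imwrite('pics/c3.png',np.hstack([A,B])[:,:,::-1])
E
```

```text
[0.48252584 0.00662773 0.22946962] [ 0.06429879  0.99043164 -0.00868357  0.12180075] [ 3.60965587 -0.80825787 -0.53293478] [-0.05047548 -0.55124131 -0.02046533]
{'brass': [(122, np.float64(372.34), np.float64(190.28), [366, 184, 14, 14])]}
{'brass': [(97, np.float64(276.11), np.float64(151.61), [265, 150, 21, 6]), (72, np.float64(292.35), np.float64(164.55), [288, 161, 10, 9]), (9, np.float64(322.56), np.float64(195.16), [322, 193, 2, 5]), (19, np.float64(370.82), np.float64(200.61), [369, 199, 5, 4])], 'red': [(15, np.float64(324.61), np.float64(188.14), [321, 186, 7, 4])]}
```

View pics/c3.png

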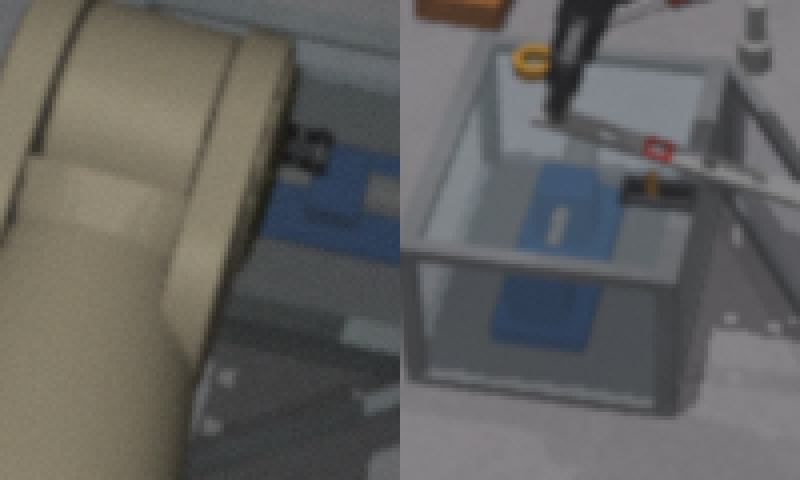

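The top view is blocked by the robot. In the side crop the red hole at (657,149) is right above the peg at (652,185), as planned. I'll compare with the model, then lower to 7 deg.

```bash
python3 - <<'E'
from traj import *
def red(th,y,ph):return proj('side',piv(th)+armR(D(y),D(ph)).apply([.148,0,.003]))[0]
print('bias shut: red',np.array([285.49,199.38])-red(0,-2.9,0),'piv',np.array([333.43,202.65])-proj('side',PV0+[0,0,.005])[0])
print('now: red',np.array([324.61,188.14])-red(.542,-7.5,14),'piv',np.array([370.82,200.61])-proj('side',piv(.542)+[0,0,.005])[0],'peg',np.array([322.51,194.4])-proj('side',PEG+[0,0,.007])[0])
print('px per mm x,y,z',proj('side',PEG+np.diag([.001]*3))-proj('side',PEG))
P,Q=tcp(piv(.542),D(-7.5),D(14),H);p,R=now();print('tcp err',p-P,np.degrees((R.inv()*Q).as_rotvec()))
p,R=tr(P,Q,[(.542,-7.5,14),(.542,-7.5,7,10)])
E
```

```text
bias shut: red [0.91996791 0.39359707] piv [ 0.89206971 -0.20404768]
now: red [1.20842854 2.43745695] piv [ 1.62682635 -0.03234949] peg [0.81040178 1.05442005]
px per mm x,y,z [[-0.32155119 -0.01789686]
 [-0.02509978  0.2107989 ]
 [ 0.0020143  -0.24358013]]
tcp err [-0.00038    -0.00061427  0.00015433] [-0.07087778  0.0275476   0.07984479]
-0.0001 0 0.0028 0 0.7 0 0; -0.0001 0 0.0028 0 0.7 0 0; -0.0002 0 0.0028 0 0.7 0 0; -0.0001 0 0.0028 0 0.7 0 0; -0.0001 0 0.0029 0 0.7 0 0
-0.0001 0 0.0028 0 0.7 0 0; -0.0001 0 0.0028 0 0.7 0 0; -0.0001 0 0.0028 0 0.7 0 0; -0.0002 0 0.0028 0 0.7 0 0; -0.0001 0 0.0028 0 0.7 0 0
end [0.4893 0.0064 0.202 ]
```

step_arm(plan="-0.0001 0 0.0028 0 0.7 0 0; -0.0001 0 0.0028 0 0.7 0 0; -0.0002 0 0.0028 0 0.7 0 0; -0.0001 0 0.0028 0 0.7 0 0; -0.0001 0 0.0029 0 0.7 0 0")

```text
t: 7.02
eef_pos: [0.4868, 0.0065, 0.215]
ee_rot: [0.09, 0.064, 0.994, -0.007]
force: [3.6, -0.4, -1.1]
gripper_width: 0.0169
grip_force: 39.1
```

step_arm(plan="-0.0001 0 0.0028 0 0.7 0 0; -0.0001 0 0.0028 0 0.7 0 0; -0.0001 0 0.0028 0 0.7 0 0; -0.0002 0 0.0028 0 0.7 0 0; -0.0001 0 0.0028 0 0.7 0 0")

```text
t: 7.43
eef_pos: [0.4896, 0.006, 0.2016]
ee_rot: [0.06, 0.064, 0.996, -0.005]
force: [4.3, -0.6, -0.3]
gripper_width: 0.0163
grip_force: 39.1
```

```bash
python3 - <<'E'
from traj import *
def red(th,y,ph):return proj('side',piv(th)+armR(D(y),D(ph)).apply([.148,0,.003]))[0]
ims=[snap('side',f's4_{i}.png') for i in range(5)];b=np.mean(ims,0).astype(np.uint8)
c=cents(b,300,390,170,220);print(c);print('red bias',np.array(c['red'][0][1:3])-red(.542,-7.5,7))
o=r.get_obs();print(now()[0],o['force'],o['ft_torque'])
cv2.imwrite('pics/c4.png',cv2.resize(b[165:225,270:390],None,fx=6,fy=6,interpolation=3)[:,:,::-1])
E
```

```text
{'brass': [(4, np.float64(322.54), np.float64(196.59), [322, 196, 2, 2]), (18, np.float64(370.29), np.float64(200.69), [368, 199, 6, 4])], 'red': [(23, np.float64(322.92), np.float64(191.93), [320, 189, 7, 6])]}
red bias [0.73076832 1.97040443]
[0.48955958 0.00600488 0.20192317] [ 3.77235428 -0.66190684 -0.88520008] [-0.01319022 -0.7078622   0.00407055]
```

View pics/c4.png

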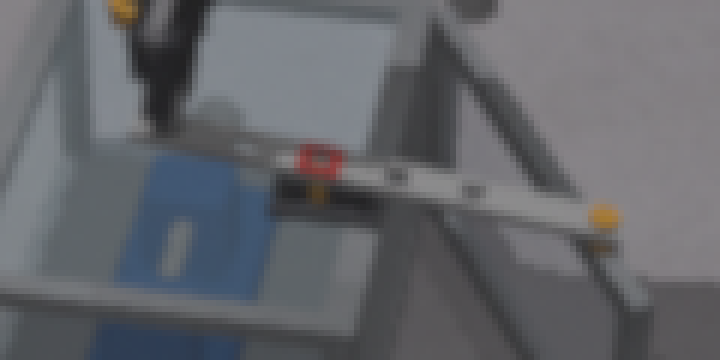

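```bash
python3 - <<'E'
from traj import *
for ph in (3,4,5,6,7,8):
    A=armR(D(-7.5),D(ph));print(ph,proj('side',[piv(.542)+A.apply(v) for v in([.148,0,.003],[.108,0,.003],[.068,0,.003],[.242,0,.003],[0,0,.005])]).round(1).tolist())
print('yaw -9.5..',[proj('side',piv(.542)+armR(D(y),D(7)).apply([.148,0,.003])).round(1).tolist() for y in(-4.5,-6,-9)])
print('tcp',proj('side',now()[0]))
b=np.mean([cv2.imread(f'pics/s4_{i}.png') for i in range(5)],0).mean(2)
for u in(300,310,316,322,328,340,350,360):print(u,b[183:206,u].round().astype(int))
b=cv2.imread('pics/s0.png').astype(float).mean(2)
print('shut');
for u in(270,285,300,315):print(u,b[190:212,u].round().astype(int))
print(proj('side',[PV0+armR(D(-2.9),0).apply([l,0,.003]) for l in (.148,.108,.068)]).round(1))
E
```

```text
3 [[321.8, 192.4], [334.5, 194.8], [347.3, 197.1], [292.3, 187.1], [369.3, 200.7]]
4 [[321.9, 191.8], [334.6, 194.3], [347.4, 196.8], [292.4, 186.0], [369.3, 200.7]]
5 [[322.0, 191.2], [334.7, 193.9], [347.4, 196.6], [292.5, 185.0], [369.3, 200.7]]
6 [[322.1, 190.6], [334.8, 193.4], [347.5, 196.3], [292.6, 184.0], [369.4, 200.7]]
7 [[322.2, 190.0], [334.9, 193.0], [347.6, 196.0], [292.7, 183.0], [369.4, 200.7]]
8 [[322.3, 189.3], [335.0, 192.5], [347.6, 195.7], [292.8, 181.9], [369.4, 200.7]]
yaw -9.5.. [[[321.7, 191.6]], [[321.9, 190.8]], [[322.5, 189.2]]]
tcp [[296.58549066 181.82939173]]
300 [ 91  82  74  73  79  82  79  85  89  89  89  89  89  89  89  88  85  85
  94 106 109 108 106]
310 [125 118 117 108  91  93 109  99  83  86  96  97  93  88  86  85  86  86
  86  86  85  86  86]
316 [135 136 136 133 121 101  96 108 122 112  83  66  57  51  51  57  60  57
  71  88  95  96  98]
322 [135 135 136 137 134 118  83  74  87  94  83  73  67  61  59  60  61  59
  66  87  99 101 100]
328 [135 135 136 136 137 136 129 111  99 113 134 128  98  68  45  38  49  59
  61  79 106 116 117]
340 [ 64  63  63  63  64  63  63  62  68  97 129 139 140 138 120  86  69  68
  73  76  76  76  77]
350 [ 94 109 118 122 122 122 122 122 122 122 122 125 123 109 114 128 123  95
  84  87  88  88  86]
360 [129 130 131 129 121 105  93  87  84  82  77  68  67  87 119 137 140 139
 128 103 101 116 120]
shut
270 [115 112 110 105 102 109 124 129 128 127 120  99 108 125 128 128 128 128
 128 126 120 114]
285 [ 96  96  95  96  96  96  94  84  76  81  87  80  77  84  94  97  97  97
  96  96  96 101]
300 [ 98  90  87  86  85  86  86  91 108 117 106 111 120 107  89  96 101  98
  94  91  87  87]
315 [125 113 104  98  89  83  77  72  74  91 118 132 135 134 118  88  83  91
  93  95  95  95]
[[284.6 199. ]
 [297.4 200.2]
 [310.4 201.3]]
```

Seen from the side, the arm is 2–3 deg lower than modelled, and no peg contact shows in the force. I'll feel downward in small steps.

step_arm(plan="0 0 0.002 0 0.5 0 0; 0 0 0.002 0 0.5 0 0; 0 0 0 0 0 0 0")

```text
t: 7.93
eef_pos: [0.4902, 0.0059, 0.1978]
ee_rot: [0.052, 0.064, 0.997, -0.004]
force: [4.2, -0.5, -0.7]
gripper_width: 0.0166
grip_force: 39.1
```

step_arm(plan="0 0 0.002 0 0.5 0 0; 0 0 0 0 0 0 0")

```text
t: 8.1
eef_pos: [0.4903, 0.0059, 0.1957]
ee_rot: [0.048, 0.064, 0.997, -0.004]
force: [4.7, -0.6, -0.0]
gripper_width: 0.0166
grip_force: 39.1
```

```bash
cat > chk.py <<'E'
from traj import *
ims=[r.snapshot('side') for i in range(3)];F=[]
for i in range(1):F.append(r.get_obs()['force'])
b=np.mean(ims,0).astype(np.uint8);c=cents(b,300,390,170,220);print(c)
o=r.get_obs();print(o['t'],now()[0],np.degrees(now()[1].as_rotvec()).round(1),o['force'].round(2),o['ft_torque'].round(3))
E
python3 chk.py
```

```text
{'brass': [(6, np.float64(322.58), np.float64(192.69), [321, 192, 4, 2]), (20, np.float64(370.39), np.float64(200.61), [368, 199, 6, 4])], 'red': [(21, np.float64(322.27), np.float64(192.75), [319, 190, 8, 5])]}
8.25 [0.49029002 0.00589241 0.19593976] [ 11.3 174.1  -0.7] [ 4.76 -0.71 -0.01] [-0.102 -0.748 -0.022]
```

Brass now shows through the red hole at (322.6,192.7), so hole and peg are lined up. I'll keep lowering gently.

step_arm(plan="0 0 0.002 0 0.5 0 0; 0 0 0 0 0 0 0")

```text
t: 8.42
eef_pos: [0.4904, 0.0059, 0.1938]
ee_rot: [0.043, 0.065, 0.997, -0.004]
force: [5.3, -1.1, -0.4]
gripper_width: 0.0166
grip_force: 39.1
```

step_arm(plan="0 0 0.002 0 0.5 0 0; 0 0 0 0 0 0 0")

```text
t: 8.58
eef_pos: [0.4906, 0.0058, 0.1916]
ee_rot: [0.039, 0.065, 0.997, -0.003]
force: [4.6, -0.9, -0.5]
gripper_width: 0.0166
grip_force: 39.1
```

```bash
python3 chk.py
```

```text
{'brass': [(9, np.float64(322.64), np.float64(193.03), [321, 192, 4, 3]), (20, np.float64(370.43), np.float64(200.56), [368, 199, 6, 4])], 'red': [(22, np.float64(322.18), np.float64(193.48), [319, 191, 8, 5])]}
8.7333 [0.49054948 0.00585197 0.19188557] [ 11.3 175.1  -0.6] [ 3.4  -0.89 -0.85] [-0.08  -0.803  0.046]
```

step_arm(plan="0 0 0.002 0 0.5 0 0; 0 0 0.002 0 0.5 0 0; 0 0 0 0 0 0 0")

```text
t: 8.98
eef_pos: [0.4909, 0.0058, 0.1875]
ee_rot: [0.03, 0.065, 0.997, -0.003]
force: [4.7, -0.1, -0.9]
gripper_width: 0.0167
grip_force: 39.1
```

step_arm(plan="0 0 0.002 0 0.5 0 0; 0 0 0.002 0 0.5 0 0; 0 0 0 0 0 0 0")

```text
t: 9.23
eef_pos: [0.4911, 0.0057, 0.1835]
ee_rot: [0.021, 0.065, 0.998, -0.002]
force: [4.9, -0.2, 0.4]
gripper_width: 0.0168
grip_force: 39.1
```

```bash
python3 chk.py
```

```text
{'brass': [(10, np.float64(322.59), np.float64(193.66), [321, 193, 4, 3]), (20, np.float64(370.5), np.float64(200.54), [368, 199, 6, 4])], 'red': [(23, np.float64(322.77), np.float64(194.74), [319, 193, 8, 4])]}
9.3833 [0.49111108 0.00578207 0.18385937] [ 11.5 177.1  -0.4] [ 4.72 -0.27 -0.31] [-0.176 -0.786  0.025]
```

step_arm(plan="0 0 0.002 0 0.5 0 0; 0 0 0.002 0 0.5 0 0; 0 0 0 0 0 0 0")

```text
t: 9.63
eef_pos: [0.4913, 0.0057, 0.1796]
ee_rot: [0.013, 0.065, 0.998, -0.002]
force: [4.9, -0.7, 0.2]
gripper_width: 0.0166
grip_force: 39.1
```

step_arm(plan="0 0 0.002 0 0.5 0 0; 0 0 0 0 0 0 0")

```text
t: 9.8
eef_pos: [0.4913, 0.0057, 0.1776]
ee_rot: [0.008, 0.065, 0.998, -0.001]
force: [4.8, -0.9, -0.9]
gripper_width: 0.0167
grip_force: 39.1
```

```bash
python3 chk.py
```

```text
{'brass': [(12, np.float64(322.55), np.float64(193.54), [321, 192, 4, 4]), (20, np.float64(370.59), np.float64(200.59), [368, 199, 6, 4])], 'red': [(24, np.float64(323.31), np.float64(195.45), [320, 193, 7, 5])]}
9.95 [0.49125359 0.0057475  0.1779111 ] [ 11.6 178.6  -0.2] [ 4.69 -0.4  -0.33] [-0.15  -0.872  0.02 ]
```

step_arm(plan="0 0 0.0015 0 0.4 0 0; 0 0 0 0 0 0 0")

```text
t: 10.12
eef_pos: [0.4914, 0.0057, 0.1764]
ee_rot: [0.005, 0.065, 0.998, -0.001]
force: [4.4, -0.6, 0.6]
gripper_width: 0.017
grip_force: 39.1
```

step_arm(plan="0 0 0.0012 0 0.3 0 0; 0 0 0 0 0 0 0")

```text
t: 10.28
eef_pos: [0.4914, 0.0057, 0.1752]
ee_rot: [0.003, 0.065, 0.998, -0.001]
force: [4.3, 0.2, 0.3]
gripper_width: 0.0166
grip_force: 39.1
```

step_arm(plan="0 0 0.0008 0 0.2 0 0; 0 0 0 0 0 0 0")

```text
t: 10.45
eef_pos: [0.4914, 0.0057, 0.1745]
ee_rot: [0.001, 0.065, 0.998, -0.001]
force: [4.3, -0.4, 0.5]
gripper_width: 0.0167
grip_force: 39.1
```

```bash
python3 chk.py
```

```text
{'brass': [(14, np.float64(322.54), np.float64(193.71), [321, 192, 4, 5]), (20, np.float64(370.58), np.float64(200.59), [368, 199, 6, 4])], 'red': [(24, np.float64(323.23), np.float64(195.5), [320, 193, 7, 5])]}
10.6 [0.49141563 0.0057326  0.17459464] [ 1.160e+01  1.795e+02 -1.000e-01] [3.69 0.19 0.66] [-0.1   -0.869  0.04 ]
```

The arm is level with no load on it. Before letting go I'll ease it back so the spring load passes to the peg.

step_arm(plan="-0.0008 0 0.0003 0 0 0 0; 0 0 0 0 0 0 0; 0 0 0 0 0 0 0")

```text
t: 10.85
eef_pos: [0.4921, 0.0057, 0.1742]
ee_rot: [0.001, 0.065, 0.998, -0.001]
force: [3.4, -0.0, 2.2]
gripper_width: 0.017
grip_force: 39.2
```

step_arm(plan="-0.0008 0 0 0 0 0 0; 0 0 0 0 0 0 0; 0 0 0 0 0 0 0")

```text
t: 11.1
eef_pos: [0.4929, 0.0055, 0.1742]
ee_rot: [0.001, 0.065, 0.998, -0.001]
force: [3.4, -0.3, 0.9]
gripper_width: 0.0167
grip_force: 39.2
```

step_arm(plan="-0.0006 0 0 0 0 0 0; 0 0 0 0 0 0 0; 0 0 0 0 0 0 0")

```text
t: 11.35
eef_pos: [0.4935, 0.0055, 0.1742]
ee_rot: [0.001, 0.065, 0.998, -0.001]
force: [3.5, -0.1, 0.0]
gripper_width: 0.0168
grip_force: 39.2
```

step_arm(plan="-0.0006 0 0 0 0 0 0; 0 0 0 0 0 0 0; 0 0 0 0 0 0 0")

```text
t: 11.6
eef_pos: [0.4942, 0.0054, 0.1742]
ee_rot: [0.001, 0.065, 0.998, -0.001]
force: [4.0, 0.0, 1.4]
gripper_width: 0.0166
grip_force: 39.2
```

step_arm(plan="-0.0005 0 0 0 0 0 0; 0 0 0 0 0 0 0; 0 0 0 0 0 0 0")

```text
t: 11.85
eef_pos: [0.4946, 0.0053, 0.1742]
ee_rot: [0.001, 0.065, 0.998, -0.001]
force: [3.8, 1.1, -0.1]
gripper_width: 0.0166
grip_force: 39.2
```

```bash
python3 chk.py
```

```text
{'brass': [(15, np.float64(322.51), np.float64(193.78), [321, 192, 4, 5]), (19, np.float64(369.38), np.float64(200.74), [367, 199, 6, 4])], 'red': [(25, np.float64(321.95), np.float64(195.48), [319, 193, 7, 5])]}
12.0 [0.49465001 0.00532041 0.17425048] [ 1.160e+01  1.795e+02 -1.000e-01] [3.36 0.88 0.83] [ 0.015 -0.687 -0.142]
```

step_arm(plan="-0.0005 0 0 0 0 0 0; 0 0 0 0 0 0 0; 0 0 0 0 0 0 0")

```text
t: 12.25
eef_pos: [0.4949, 0.0053, 0.1741]
ee_rot: [0.001, 0.065, 0.998, -0.001]
force: [2.9, -0.0, 0.9]
gripper_width: 0.0168
grip_force: 39.2
```

```bash
python3 chk.py
```

```text
{'brass': [(14, np.float64(322.55), np.float64(193.73), [321, 192, 4, 5]), (19, np.float64(369.25), np.float64(200.81), [367, 199, 6, 4])], 'red': [(26, np.float64(321.5), np.float64(195.39), [318, 193, 8, 5])]}
12.4 [0.49487523 0.00528604 0.17415962] [ 1.160e+01  1.795e+02 -1.000e-01] [2.38 0.38 1.57] [ 0.027 -0.493 -0.11 ]
```

Load is passing to the peg. Releasing.

step_arm(plan="0 0 0 0 0 0 0.3; 0 0 0 0 0 0 0.4; 0 0 0 0 0 0 0.5; 0 0 0 0 0 0 0.6; 0 0 0 0 0 0 0.7")

```text
t: 12.82
eef_pos: [0.4947, 0.0053, 0.174]
ee_rot: [0.001, 0.065, 0.998, -0.001]
force: [0.3, 0.2, 0.1]
gripper_width: 0.0594
grip_force: 0.0
```

step_arm(plan="0 0 0 0 0 0 0.7; 0 0 0 0 0 0 0.7; 0 0 -0.005 0 0 0 0.7; 0 0 -0.015 0 0 0 0.7; 0 0 -0.02 0 0 0 0.7")

```text
t: 13.23
eef_pos: [0.4938, 0.0055, 0.2136]
ee_rot: [-0.001, 0.065, 0.998, -0.001]
force: [0.7, 0.2, -0.3]
gripper_width: 0.0599
grip_force: 0.0
```

step_arm(plan="0 0 -0.03 0 0 0 0.7; 0 0 -0.03 0 0 0 0.7; 0 0 -0.02 0 0 0 0.7; 0 0 0 0 0 0 0.7; 0 0 0 0 0 0 0.7")

```text
t: 13.65
eef_pos: [0.4957, 0.0053, 0.2958]
ee_rot: [0.003, 0.065, 0.998, -0.001]
force: [-0.4, -0.9, -0.6]
gripper_width: 0.06
grip_force: 0.0
```

```bash
python3 chk.py; python3 - <<'E'
from h import *
b=snap('side','s9.png');cv2.imwrite('pics/c9.png',cv2.resize(b[160:225,270:390],None,fx=6,fy=6,interpolation=3)[:,:,::-1])
E
```

```text
{'brass': [(14, np.float64(322.56), np.float64(193.74), [321, 192, 4, 5]), (18, np.float64(369.26), np.float64(200.78), [367, 199, 6, 4])], 'red': [(26, np.float64(321.38), np.float64(195.33), [318, 193, 8, 5])]}
13.8 [0.49423646 0.00555224 0.29309601] [-1.160e+01 -1.796e+02  1.000e-01] [-0.73 -0.03 -0.19] [0.008 0.038 0.007]
```

View pics/c9.png

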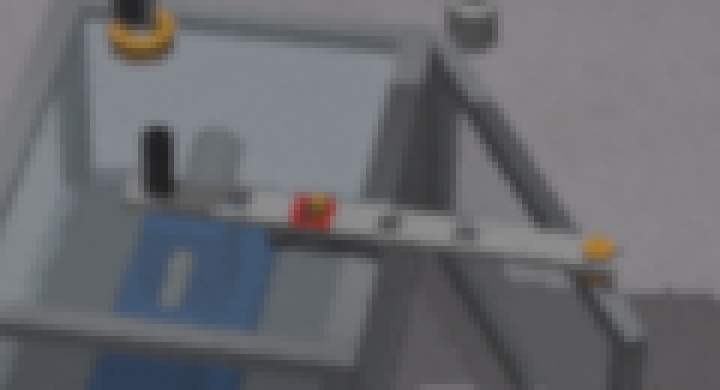

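The picture shows the arm lying level, with the brass peg standing through the red hole at about (317,207). The pivot is steady at (598,247) in the crop, the door is held open and the gripper is clear. Handing in.

```bash
python3 -c "
from bench import r
print(r.sign_off())"
```

```text
the job is handed in; nothing more can be done
None
```

The guard door is propped open: the red-painted third hole is down over the brass peg, the arm lies level, and it held the door after I let go; handed in at about 14 s.

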